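Aim the star night light and switch it on

TASK

Pick up the star night light and set it down gently, upright and in the middle of the round disc on its base, turned so that the pointed nose on the front of its foot points straight at the raised arrow on the disc. Then push the base's toggle switch right over to its other side to switch it on. Lower the light onto the disc rather than dropping it, and do not shift the other things on the table.

Things in the scene. Friction and masses are not known exactly. Their poses are not given: they have to be found in the camera images.
- light: star night light, loose, 0.25 kg, upright: white five-pointed star, 131 mm tall, 124 mm wide (y), 30 mm thick (x), one point up, on a round foot (radius 32, 12 thick). Origin: centre of its underside; z up; +x is the front: there the foot has a triangular nose and the star a round clear lens (36 mm across, at height 66, 7 mm proud); the back is flat. Top point: 42 mm wide at height 95
- light_nose (a point): tip of the nose on the light's foot, 46 mm in front of the light's axis, 6 mm above its underside
- light_grip (a point): good point to pinch the star across its 30 mm thickness (along the light's x) from above: on the light's axis, 108 mm above its underside; the star is about 26 mm wide here
- base: the night light's base, fixed: a white slab 170 mm (x) by 260 mm (y), 12 mm thick. Origin: centre of its underside; +y runs from the disc (centred at y = -45 mm) to the toggle switch (pivot at y = +88 mm, x = 0, 34 mm above the slab's underside)
- disc: round wooden aim disc on the base, fixed, 80 mm radius, 5 mm thick. Origin: centre of its underside, which is 12 mm above the table, so its top is 17 mm above the table; z up; +x points from its centre to the raised arrow. A thin circle of 50 mm radius is drawn on it
- arrow_tip (a point): outer tip of the raised white triangular arrow on the disc, 79 mm from the disc's centre; the triangle begins 54 mm from the centre, points outward, is 40 mm wide and 8 mm high above the disc
- switch (a joint): toggle switch angle, rad: 0 leaning to the base's -x side (off), 1.0 leaning to the +x side (on); stays where it is left; turns about the base's y axis; starts near 0
- switch_tip (a point): centre of the 26 mm black ball at the end of the toggle switch's 60 mm steel stick (its block is 70 by 50 mm, 25 mm high)
- favor_box: mint plastic favor box, 75 by 75 mm, 60 mm tall, loose bystander; origin: centre of its underside
- slinky: metal slinky coil standing on end, 70 mm across, 52 mm tall, loose bystander; origin: centre of its underside
- ramekin: white ceramic ramekin, 96 mm across, 50 mm tall, loose bystander; origin: centre of its underside
- ball_center (a point): centre of the violet rubber ball, 58 mm across, that lies in the ramekin
- mug: blue ceramic mug, 80 mm across, 90 mm tall, loose bystander; origin: centre of its underside
Mind the look-alikes: they are no part of the job. What is shaped like the light but yellow is not meant.

How it is judged:
On the way, in this order (a step that is already met when the one before it is completed fails the run):
1. the light stands on the disc, centred, its nose facing the arrow, and is let go (horizontal distance between light and disc below 0.015 m and angle between the x axis of light and the x axis of disc, either way round below 0.21 rad and x of light_nose in the frame of disc above 0.02 m and angle between light's own z axis and vertical below 0.06 rad and z of light in the frame of disc between 0.002 and 0.009 m and contact force between the fingers and light below 0.1 N and value of joint switch below 0.5 rad), for 0.3 s.
2. the toggle switch is pushed over (value of joint switch above 0.8 rad), for 0.1 s.
At the end, for the whole second after the job is handed in: The light stands upright (within 0.06 rad) and at rest on the disc, its axis within 15 mm of the disc's centre, its nose (light +x) facing the arrow (disc +x) within 0.21 rad, and the toggle switch is beyond 0.8 rad of its 1.0 rad (horizontal distance between light and disc below 0.015 m and angle between the x axis of light and the x axis of disc, either way round below 0.21 rad and x of light_nose in the frame of disc above 0.02 m and angle between light's own z axis and vertical below 0.06 rad and z of light in the frame of disc between 0.002 and 0.009 m and value of joint switch above 0.8 rad and linear speed of light below 0.02 m/s); the robot touches nothing.
It fails at once if the light is let go more than 20 mm above the disc (contact force between the fingers and light below 0.02 N and z of light in the frame of disc above 0.025 m).
It fails at once if the favor box, slinky, ramekin, ball or the mug is shifted by more than 30 mm (distance of any of favor_box, slinky, ramekin, ball_center, mug from where it was at the start of the episode above 0.03 m).
It also fails if it takes over 48 s, if anything falls off the work surface, if the arm or the gripper's body presses on something with over 40 N, if the wrist force passes 120 N, or if a joint passes its speed limit or range.

ROBOT

A 6-joint arm with a two-finger parallel gripper is mounted at the origin on the work surface. World frame = base frame: x ahead of the robot, y to its left, z up, the work surface at z = 0. Lengths are in m, angles in rad, forces in N, time in s.
With the tool pointing down it reaches from about 0.3 to 0.875 m from the base axis. Payload 6.4 kg.
Tool frame: the origin (TCP) lies midway between the tips of the shut fingers; the grasp point (between the pads) lies 19 mm behind it; z points along the fingers, y is the line along which they close (so a half turn about z gives the same grasp; the last joint's range is limited). The gripper opens to 85 mm and grips with 20 to 120 N. Pads are 22 mm wide; open, the fingers measure 114 mm over their backs; the gripper's body (76 mm by 85 mm) begins 54 mm behind the grasp point. The pads swing forward as they close: fully open they stand 13 mm farther back than shut.
Start: joints at [0.978, 0.181, 1.607, -0, 1.354, -0.206], TCP at [0.217, 0.533, 0.231] pointing down, gripper open.
Joint ranges: [-2.99, 2.99], [-0.89, 2.07], [0.3, 2.58], [-1.14, 4.28], [0, 2.63], [-3.12, 3.12]. Speed limits (rad/s): [2.57, 2.57, 3.01, 3.14, 3.14, 3.14].

INTERFACE

Orientations are given as a unit quaternion [w, x, y, z].
In Python, from bench import ctrl gives the robot as it stands. The module is installed in compiled form; this text tells all that it offers.
- The arm moves only by the tool move_arm, never from a script. Its argument "plan" is one flat list of numbers, 6 for each row, row after row: the shift along the world's x, y, z in units of 50 mm (1.0 is 50 mm), then the turn, a rotation vector about the world's x, y, z in rad. A call has 1 to 10 rows; each row is the pose to reach, as a shift and turn from the pose commanded when the call began; what a row does not reach only later rows make up. A row lasts 1/8 s, in which the tool goes at most 62.5 mm and 10.7 degrees, less where a joint would pass 70% of its speed; a pose out of reach is approached as far as the arm can. A call with a gripper value outside its range is refused whole. "grip" is the finger opening in mm, from 0 to 85.4, set as the call begins (left out, the last holds). The fingers move at their own pace and stop on an object; the grip force is fixed at half the most. Time passes only in rows, so rows that repeat a pose let the fingers close. It gives the time, the measured TCP pose, the force, the opening and the grip force at its end, in the units of the state.
- ctrl.get_obs(): the state, without advancing time (a new reading comes with each control period).
- ctrl.camera(name): name is "scene" or "top"; returns a dict with "pixels" (480x640x3 uint8, red, green, blue), "fx", "fy", "cx", "cy" (pixels), "origin" and "attitude" of the camera in the world. Camera axes: x right, y down, z forward; pixel columns grow to the right and rows downward; lengths in m; the calibration is good to about 2 mm. A picture is of the moment at which its call begins. There is no depth.
- ctrl.hand_in(): hands the job in; it is judged then, once.
The state is a dict: "time_s": time; "q": joint angles; "dq": joint speeds; "joint_efforts": joint torques, N m; "eef_pos": TCP position; "eef_rot": TCP orientation; "wrist_force": force on the tool from outside, world axes, zero at the start; "torque": the same for the moment, N m; "opening": opening from 0.0 (shut) to 1.0 (fully open); "grasp_force": force on a finger pad.
Only numpy, scipy, OpenCV 4.12 (cv2) and the standard library are available. Lean on these libraries where they do the work, as an engineer would, in place of code of your own. Each camera call takes 0.05 s, during which the arm holds its last target. There are 200 camera calls.

## Working session

There is one attempt and no reset: what is moved stays moved. The work goes in short steps, Python scripts to look and compute and a tool call to move; the robot and the scene stay as the last step left them, time stands still between calls to the robot, and variables do not carry over. Pictures are saved under pics/ and viewed, at most 10 in all, crops included, and the job is handed in when it is done.

Besides the shell and the picture viewer there is one more tool, called after "Request:" as a command line: name --argument value ..., lists and objects as JSON in quotes. move_arm: Moves the arm, as the interface text tells. Its arguments: {"type":"object","properties":{"plan":{"type":"array"},"grip":{"type":"number"}},"required":["plan"]}

```bash
mkdir -p pics; cat > h.py <<'E'
import numpy as np,cv2
from scipy.spatial.transform import Rotation as R
from bench import ctrl
def cam(n):
    c=ctrl.camera(n); return c
def save(c,f,roi=None,s=1):
    p=c["pixels"][:,:,::-1]
    if roi: x0,y0,x1,y1=roi; p=p[y0:y1,x0:x1]
    cv2.imwrite(f,cv2.resize(p,None,fx=s,fy=s,interpolation=cv2.INTER_CUBIC))
def rot(c):
    a=np.array(c["attitude"],float)
    return a if a.shape==(3,3) else R.from_quat(np.r_[a[1:],a[0]]).as_matrix()
def w(c,u,v,z):
    d=rot(c)@np.array([(u-c["cx"])/c["fx"],(v-c["cy"])/c["fy"],1.]); o=np.array(c["origin"])
    return o+d*(z-o[2])/d[2]
def px(c,p):
    q=rot(c).T@(np.array(p)-c["origin"]); return q[0]/q[2]*c["fx"]+c["cx"],q[1]/q[2]*c["fy"]+c["cy"]
E
python3 - <<'E'
from h import *
for n in("scene","top"):
    c=cam(n); save(c,f"pics/{n}0.png"); np.save(f"{n}.npy",c,allow_pickle=True)
    print(n,{k:np.round(c[k],3).tolist() for k in c if k!="pixels"})
print(ctrl.get_obs())
E
```

```text
scene {'fx': 513.516, 'fy': 513.516, 'cx': 318.129, 'cy': 239.213, 'origin': [1.466, -0.05, 0.801], 'attitude': [-0.312, 0.649, 0.631, -0.289]}
top {'fx': 466.664, 'fy': 466.664, 'cx': 320.757, 'cy': 241.712, 'origin': [0.35, -0.01, 1.199], 'attitude': [0.076, -0.688, 0.718, -0.075]}
{'time_s': 0.1, 'q': array([ 9.77692591e-01,  1.81494511e-01,  1.60790766e+00,  8.65994037e-06,
        1.35380903e+00, -2.06297127e-01]), 'dq': array([-2.13069579e-04, -2.21754133e-03, -2.21683872e-03,  1.17216445e-03,
       -9.21037730e-04, -4.95493750e-05]), 'joint_efforts': array([ 4.01125362e-04, -4.45881128e+01, -3.52238131e+01, -3.48381909e-04,
        4.20501572e-03, -8.95173216e-07]), 'eef_pos': array([0.21660275, 0.53210227, 0.23045881]), 'eef_rot': array([-3.18816235e-04,  1.92200709e-01,  9.81355304e-01, -7.43837464e-04]), 'wrist_force': array([-0.64081624, -0.10891318,  0.20184851]), 'torque': array([-0.00850824,  0.02810494, -0.0107663 ]), 'grasp_force': 0.0, 'opening': 1.001643853153762}
```

View pics/scene0.png

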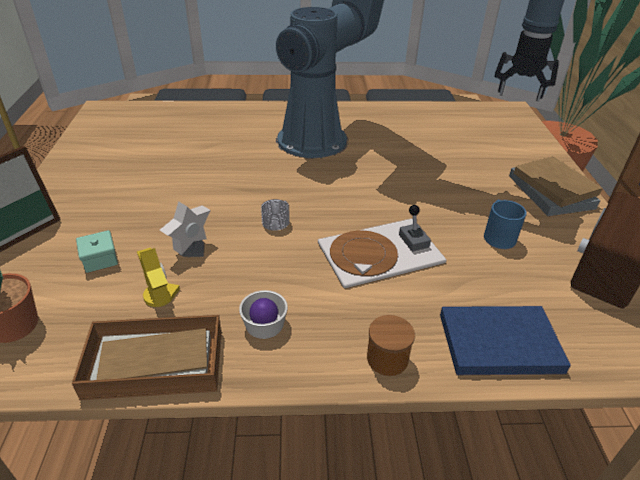

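View pics/top0.png

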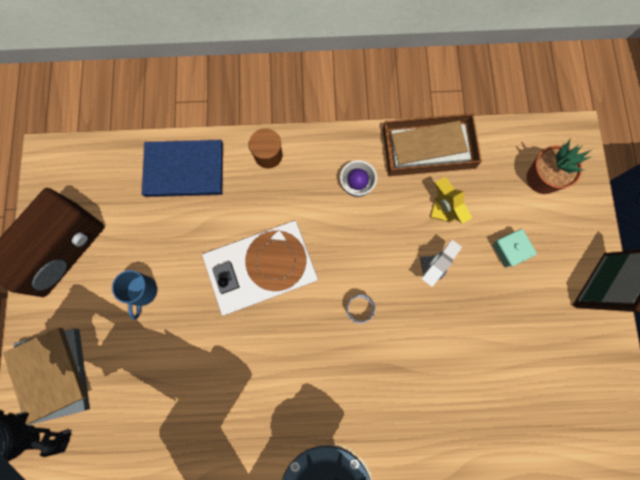

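The scene view shows a white star at (186,232) and a yellow one at (155,278). In the top view they are at (441,263) and (451,201). The white one fits the description, since yellow is excluded. The base is at top (260,267), with the arrow at (279,237) and the switch at (225,278). I'll confirm with crops.

```bash
python3 - <<'E'
from h import *
a=np.load("scene.npy",allow_pickle=True).item(); b=np.load("top.npy",allow_pickle=True).item()
up=lambda c,r,s:cv2.resize(c["pixels"][r[1]:r[3],r[0]:r[2],::-1],None,fx=s,fy=s,interpolation=cv2.INTER_CUBIC)
i=up(a,(150,195,220,265),8); j=up(b,(410,230,480,300),3)
cv2.imwrite("pics/c1.png",np.hstack([cv2.resize(i,(400,400)),cv2.resize(up(b,(410,230,470,290),6),(400,400))]))
cv2.imwrite("pics/c2.png",np.hstack([up(a,(310,195,450,290),2.85),up(b,(195,215,325,320),3)[:270]]) if 0 else up(b,(195,215,325,320),6))
E
```

```text
(no output)
```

View pics/c1.png

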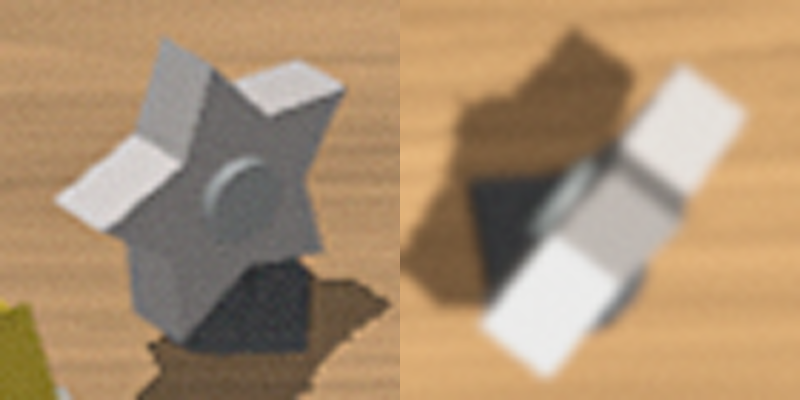

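View pics/c2.png

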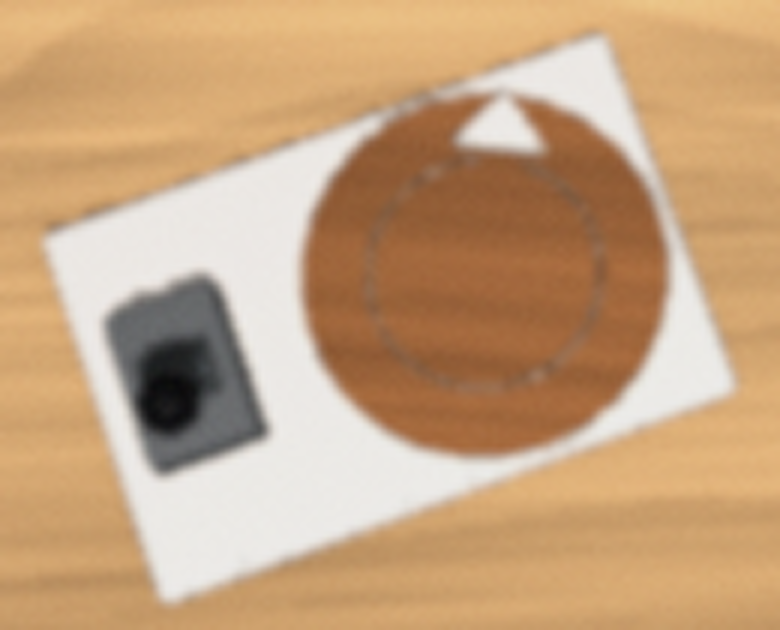

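The white star is confirmed: its lens and the dark nose face the scene camera, and the nose tip is at top (420.5,257). Next I'll fit the poses from corners.

```bash
cat > fit.py <<'E'
from h import *
from scipy.optimize import least_squares
a=np.load("scene.npy",allow_pickle=True).item(); b=np.load("top.npy",allow_pickle=True).item()
def fit(obs,x0):
    def f(p):
        r=R.from_euler("z",p[2]).as_matrix(); t=[p[0],p[1],0]
        return np.ravel([np.array(px(c,r@np.array(m)/1000+t))-uv for c,m,uv in obs])
    s=least_squares(f,x0,loss="soft_l1"); return s.x,f(s.x).reshape(-1,2).round(1).tolist()
T=lambda x,y:np.array([410+x/6.667,230+y/6.667]); S=lambda x,y:np.array([150+x/5.714,195+y/5.714]); B=lambda x,y:np.array([195+x/6-.4,215+y/6-.4])
star=[(b,(15,62,86),T(80,325)),(b,(-15,62,86),T(148,380)),(b,(15,-62,86),T(285,62)),(b,(-15,-62,86),T(348,115)),(b,(46,0,12),T(70,180)),
(a,(15,62,86),S(345,90)),(a,(-15,62,86),S(300,62)),(a,(15,-62,86),S(105,230)),(a,(-15,-62,86),S(55,200)),(a,(15,0,131),S(212,70)),(a,(-15,0,131),S(165,40)),(a,(46,0,12),S(305,352))]
print("star",fit(star,[.3,-.28,.7]))
print("star top only",fit(star[:5],[.3,-.28,.7])[0],"scene",fit(star[5:],[.3,-.28,.7])[0])
base=[(b,(85,-130,12),B(603,33)),(b,(85,130,12),B(45,233)),(b,(-85,130,12),B(165,603)),(b,(-85,-130,12),B(737,388))]
p,r=fit(base,[.3,.1,.2]);print("base",p,r)
bw=R.from_euler("z",p[2]).as_matrix(); dc=bw@[0,-.045,0]+[p[0],p[1],0]
print("disc",dc,"img",w(b,*B(485,273),.017))
disc=[(b,(79,0,25),B(503,93)),(b,(54,20,25),B(455,143)),(b,(54,-20,25),B(545,155)),(b,(0,0,17),B(485,273))]
print("disc",fit(disc,[*dc[:2],0]))
print("tip at",w(b,*B(167,403),.08),"pivot",bw@[0,.088,.034]+[p[0],p[1],0])
E
python3 fit.py
```

```text
star (array([ 0.52788905, -0.30330967,  0.84961274]), [[-1.1, -0.4], [-1.1, -0.8], [-1.7, -0.2], [-1.1, -0.6], [-0.9, -0.8], [0.0, -1.3], [-0.7, -1.3], [-1.0, -0.3], [-0.8, -0.6], [-0.4, -1.6], [-0.9, -1.5], [-0.5, -4.3]])
star top only [ 0.52636907 -0.30602198  0.84658441] scene [ 0.53282283 -0.30107963  0.84218256]
base [0.54983602 0.14536339 0.31582699] [[0.5, -0.8], [-0.7, 0.0], [-0.5, 0.4], [0.8, 0.2]]
disc [0.56381314 0.1025891  0.        ] img [0.56345816 0.10323648 0.017     ]
disc (array([ 0.56266181,  0.10328984, -0.14673494]), [[0.5, -0.1], [-0.4, 0.1], [-0.0, -0.3], [-0.0, 0.3]])
tip at [0.5046188  0.22614607 0.08      ] pivot [0.52250298 0.2290109  0.034     ]
```

Request:
move_arm --plan '[6.2,-16.7,0,0,0,-0.337,6.2,-16.7,0,0,0,-0.337,6.2,-16.7,0,0,0,-0.337,6.2,-16.7,0,0,0,-0.337,6.2,-16.7,0,0,0,-0.337,6.2,-16.7,0,0,0,-0.337,6.2,-16.7,0,0,0,-0.337,6.2,-16.7,0,0,0,-0.337,6.2,-16.7,0,0,0,-0.337,6.2,-16.7,0,0,0,-0.337]' --grip 85

```text
time_s: 1.35
eef_pos: [0.4346, -0.0555, 0.2313]
eef_rot: [0.0, 0.354, 0.935, 0.0]
wrist_force: [1.0, 0.9, 0.4]
opening: 0.994
grasp_force: 0.0
```

Request:
move_arm --plan '[1.8,-4.8,0,0,0,0,1.8,-4.8,0,0,0,0,1.8,-4.8,0,0,0,0,1.8,-4.8,0,0,0,0,1.8,-4.8,0,0,0,0,1.8,-4.8,0,0,0,0,1.8,-4.8,0,0,0,0,1.8,-4.8,0,0,0,0]'

```text
time_s: 2.35
eef_pos: [0.5244, -0.292, 0.2317]
eef_rot: [0.0, 0.353, 0.935, -0.0]
wrist_force: [0.4, 0.2, 0.2]
opening: 0.995
grasp_force: 0.0
```

```bash
cat > st.py <<'E'
from h import *
o=ctrl.get_obs(); q=o["eef_rot"]; m=R.from_quat(np.r_[q[1:],q[0]]).as_matrix()
print(o["time_s"],o["eef_pos"].round(4),"yaw y-axis",np.arctan2(m[1,1],m[0,1]).round(4),"z",m[:,2].round(3),o["q"].round(2),o["wrist_force"].round(1),o["opening"]*85.4,o["grasp_force"])
E
python3 - <<'E'
exec(open("st.py").read())
c=cam("top"); 
p=lambda x,y,z:np.round(px(c,(x,y,z)))
save(c,"pics/t1.png",(390,210,490,310),6)
E
```

```text
2.35 [ 0.5244 -0.292   0.2317] yaw y-axis 0.8485 z [ 0. -0. -1.] [-0.71  0.24  1.54  0.    1.36 -1.55] [0.4 0.2 0.2] 84.94305152930937 0.0
```

View pics/t1.png

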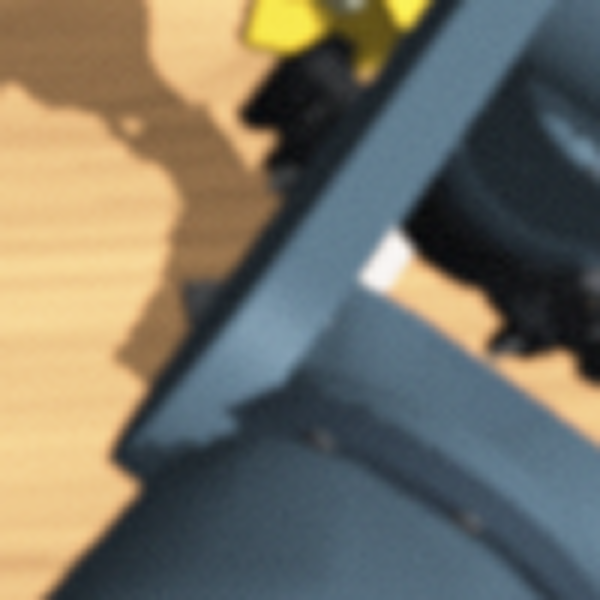

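The arm hides the light in the top view; only a white piece shows at crop (385,260). The clearances are ample (about 27 mm per side), so I'll go down.

Request:
move_arm --plan '[0.06,-0.25,0,0,0,0,0.06,-0.25,-1.0,0,0,0,0.06,-0.25,-1.8,0,0,0,0.06,-0.25,-2.4,0,0,0,0.06,-0.25,-2.8,0,0,0,0.06,-0.25,-2.8,0,0,0,0.06,-0.25,-2.8,0,0,0]'

```text
time_s: 3.28
eef_pos: [0.5283, -0.3067, 0.0927]
eef_rot: [0.001, 0.354, 0.935, -0.0]
wrist_force: [0.7, -0.4, 0.8]
opening: 0.991
grasp_force: 0.0
```

```bash
python3 - <<'E'
exec(open("st.py").read())
c=cam("scene"); save(c,"pics/s1.png",(130,170,250,270),6)
E
```

```text
3.275 [ 0.5283 -0.3067  0.0927] yaw y-axis 0.847 z [ 0.002 -0.002 -1.   ] [-0.72  0.41  1.62 -0.    1.11 -1.57] [ 0.7 -0.4  0.8] 84.66200359207211 0.0
```

View pics/s1.png

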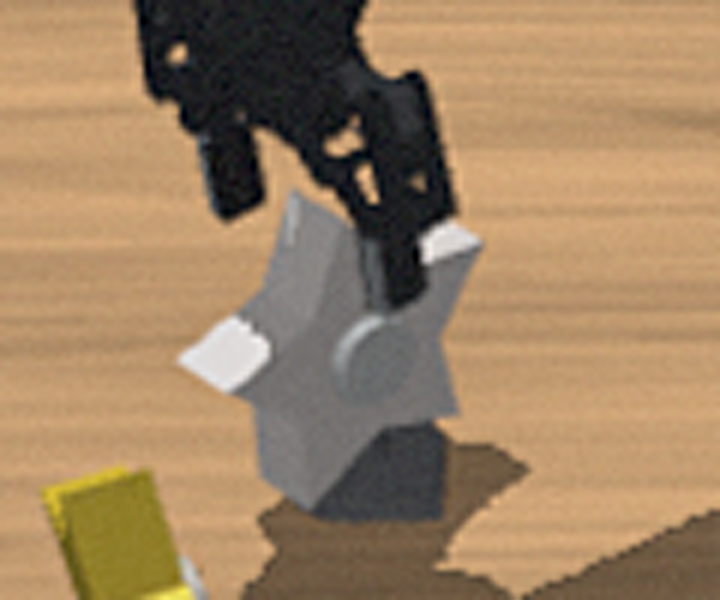

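The fingers straddle the star's top point: front finger at crop (395,280), back finger at (235,190). Closing now.

Request:
move_arm --plan '[0,0,0,0,0,0,0,0,0,0,0,0,0,0,0,0,0,0,0,0,0,0,0,0,0,0,0,0,0,0,0,0,0,0,0,0,0,0,0,0,0,0,0,0,0,0,0,0]' --grip 10

```text
time_s: 4.32
eef_pos: [0.5277, -0.306, 0.0917]
eef_rot: [0.0, 0.354, 0.935, -0.0]
wrist_force: [0.3, 0.8, 5.6]
opening: 0.346
grasp_force: 61.1
```

```bash
python3 st.py
```

```text
4.325 [ 0.5277 -0.306   0.0917] yaw y-axis 0.847 z [ 0.001 -0.    -1.   ] [-0.72  0.41  1.62  0.    1.11 -1.57] [0.3 0.8 5.6] 29.53774595103241 61.08389496803284
```

Request:
move_arm --plan '[0,0,0.5,0,0,0,0,0,1.4,0,0,0,0,0,2.3,0,0,0,0,0,2.4,0,0,0]'

```text
time_s: 4.82
eef_pos: [0.5287, -0.3072, 0.2144]
eef_rot: [0.003, 0.354, 0.935, -0.001]
wrist_force: [0.6, -0.3, -3.2]
opening: 0.337
grasp_force: 60.4
```

Request:
move_arm --plan '[0.1,0.7,0,0,0,-0.1,0.2,1.7,0,0,0,-0.24,0.3,2.7,0,0,0,-0.38,0.4,3.7,0,0,0,-0.52,0.5,4.7,0,0,0,-0.66,0.6,5.7,0,0,0,-0.8,0.65,6.7,0,0,0,-0.9,0.7,7.6,0,0,0,-0.994,0.7,8.1,0,0,0,-0.994,0.7,8.18,0,0,0,-0.994]'

```text
time_s: 6.08
eef_pos: [0.5608, 0.1047, 0.2087]
eef_rot: [-0.001, 0.756, 0.654, -0.002]
wrist_force: [1.2, -1.1, -2.8]
opening: 0.341
grasp_force: 60.4
```

Request:
move_arm --plan '[0,0,0,0,0,0,0,0,0,0,0,0]'

```text
time_s: 6.32
eef_pos: [0.5622, 0.102, 0.2105]
eef_rot: [-0.0, 0.758, 0.653, -0.001]
wrist_force: [-0.5, 0.0, -2.2]
opening: 0.341
grasp_force: 60.4
```

```bash
python3 - <<'E'
exec(open("st.py").read())
c=cam("scene"); save(c,"pics/s2.png",(290,130,450,290),5 if 0 else 3.7); np.save("s2.npy",c,allow_pickle=True)
E
```

```text
6.325 [0.5622 0.102  0.2105] yaw y-axis -0.1482 z [-0.001 -0.    -1.   ] [-0.03  0.19  1.64 -0.    1.31  0.12] [-0.5  0.  -2.2] 29.116047683158765 60.40980577468872
```

View pics/s2.png

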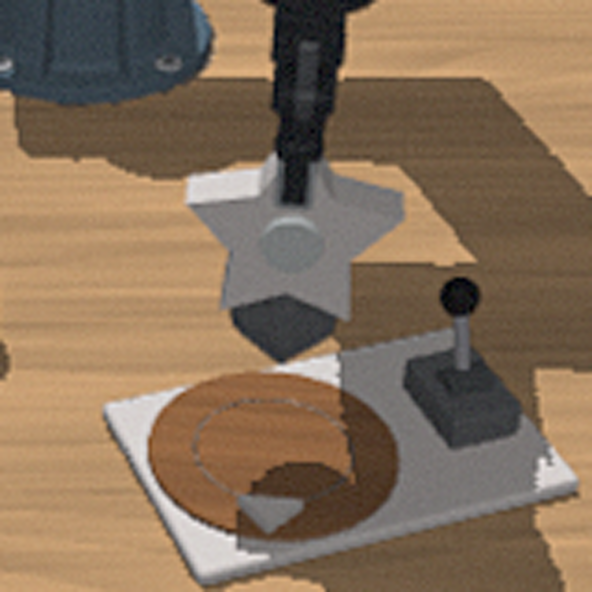

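The light hangs upright with its nose at crop (283,362) pointing to the camera. The arrow tip is at (270,535) and the switch ball at (460,297). I'll check its pose in the hand.

```bash
cat > fit2.py <<'E'
exec(open("fit.py").read().split("T=lambda")[0])
c=np.load("s2.npy",allow_pickle=True).item()
V=lambda x,y:np.array([290+x/3.7-.4,130+y/3.7-.4]); h=118.8
st=[(c,(15,-62,86+h),V(190,206)),(c,(15,62,86+h),V(404,214)) ,(c,(15,62,86+h),V(404,214)),(c,(46,0,h),V(283,362)),(c,(22,0,66+h),V(292,245)),(c,(15,38,h+12),V(350,318)),(c,(15,-38,h+12),V(222,306))]
print("light",fit(st[:1]+st[2:5],[.56,.1,-.15]))
D=[(c,(79,0,25),V(268,534)),(c,(54,20,25),V(303,505)),(c,(54,-20,25),V(237,495)),(c,(0,80,17),V(397,440)),(c,(0,-80,17),V(149,450))]
print("disc arrow",fit(D[:3],[.56,.1,-.15]))
k=lambda x,y,z:np.round((np.array(px(c,(x,y,z)))-[289.6,129.6])*3.7)
t=np.linspace(0,6.28,60);e=np.array([k(.563+.08*np.cos(s),.103+.08*np.sin(s),.017) for s in t])
print("pred disc extents",e.min(0),e.max(0),"seen 148..398, 372..542")
E
python3 fit2.py
```

```text
light (array([ 0.56000469,  0.10329014, -0.08526462]), [[-1.3, -0.4], [0.3, -0.0], [0.4, 0.2], [0.1, 0.1]])
disc arrow (array([ 0.56970743,  0.10593266, -0.17792838]), [[-0.2, -1.1], [0.1, 0.1], [0.1, 0.9]])
pred disc extents [143. 368.] [397. 534.] seen 148..398, 372..542
```

The top camera agrees with the grasp, so the light is aligned. Lowering it gently.

Request:
move_arm --plan '[0.02,0.02,-0.4,0,0,0,0.02,0.02,-0.9,0,0,0,0.02,0.02,-1.4,0,0,0,0.02,0.02,-1.7,0,0,0,0.02,0.02,-1.85,0,0,0,0.02,0.02,-1.92,0,0,0,0.02,0.02,-1.95,0,0,0,0.02,0.02,-1.95,0,0,0,0.02,0.02,-1.95,0,0,0]'

```text
time_s: 7.5
eef_pos: [0.5637, 0.1041, 0.1143]
eef_rot: [0.0, 0.757, 0.653, 0.0]
wrist_force: [0.0, -0.2, -2.4]
opening: 0.346
grasp_force: 60.4
```

Request:
move_arm --plan '[0,-0.01,-0.03,0,0,0,0,-0.02,-0.06,0,0,0,0,-0.02,-0.08,0,0,0,0,-0.02,-0.09,0,0,0,0,-0.02,-0.09,0,0,0]'

```text
time_s: 8.12
eef_pos: [0.5634, 0.1031, 0.1092]
eef_rot: [-0.0, 0.757, 0.653, -0.0]
wrist_force: [0.2, -0.3, -2.6]
opening: 0.338
grasp_force: 60.4
```

Request:
move_arm --plan '[0,0,-0.01,0,0,0,0,0,-0.02,0,0,0,0,0,-0.02,0,0,0]'

```text
time_s: 8.5
eef_pos: [0.5636, 0.1031, 0.1087]
eef_rot: [0.0, 0.757, 0.653, 0.0]
wrist_force: [-1.3, -0.4, 1.6]
opening: 0.341
grasp_force: 60.7
```

Contact felt; the light rests on the disc. Releasing.

Request:
move_arm --plan '[0,0,0,0,0,0,0,0,0,0,0,0,0,0,0,0,0,0,0,0,0,0,0,0,0,0,0,0,0,0,0,0,0,0,0,0]' --grip 85

```text
time_s: 9.25
eef_pos: [0.5634, 0.1031, 0.1083]
eef_rot: [0.0, 0.757, 0.653, -0.0]
wrist_force: [0.4, 0.1, -0.7]
opening: 0.995
grasp_force: 0.0
```

Request:
move_arm --plan '[0,0,0.3,0,0,0,0,0,1.0,0,0,0,0,0,1.8,0,0,0,0,0,2.4,0,0,0,0,0,2.4,0,0,0]'

```text
time_s: 9.88
eef_pos: [0.5655, 0.1031, 0.2325]
eef_rot: [0.002, 0.757, 0.653, 0.003]
wrist_force: [0.1, -0.2, -0.7]
opening: 0.993
grasp_force: 0.0
```

```bash
python3 - <<'E'
exec(open("st.py").read())
c=cam("scene"); save(c,"pics/s3.png",(290,130,450,290),3.7); np.save("s3.npy",c,allow_pickle=True)
E
```

```text
9.875 [0.5655 0.1031 0.2325] yaw y-axis -0.1469 z [ 0.007 -0.    -1.   ] [-0.03  0.17  1.61 -0.    1.35  0.12] [ 0.1 -0.2 -0.7] 84.79071588753698 0.0
```

View pics/s3.png

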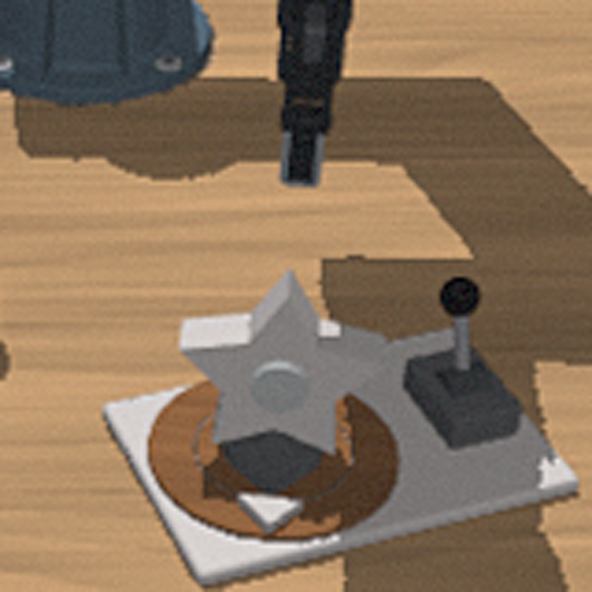

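The light stands on the disc with its nose at crop (272,488), just in front of the arrow at (270,505). Next I'll triangulate the switch ball.

```bash
python3 - <<'E'
from h import *
a=np.load("s3.npy",allow_pickle=True).item(); b=np.load("top.npy",allow_pickle=True).item()
o=[];d=[]
for c,(u,v) in((a,(290+460/3.7-.4,130+297/3.7-.4)),(b,(195+167/6-.4,215+403/6-.4))):
    o.append(np.array(c["origin"])); k=w(c,u,v,0)-o[-1]; d.append(k/np.linalg.norm(k))
A=sum(np.eye(3)-np.outer(k,k) for k in d); y=sum((np.eye(3)-np.outer(k,k))@p for k,p in zip(d,o))
t=np.linalg.solve(A,y); print(t)
B=R.from_euler("z",.316).as_matrix(); P=np.array([.5225,.229,.034]); print("rel to pivot in base axes",B.T@(t-P))
for an in(-.5,.5): 
    q=P+B@[.06*np.sin(an),0,.06*np.cos(an)]; print(an,q,px(a,q),px(b,q))
print("push dir",B[:,0],B[:,1])
E
```

```text
[0.50336404 0.22455794 0.08948954]
rel to pivot in base axes [-0.01956891  0.00172471  0.05548954]
-0.5 [0.49515876 0.22006062 0.08665495] (np.float64(411.06825024980435), np.float64(208.80926044205796)) (np.float64(224.38057414941153), np.float64(285.2291732281096))
0.5 [0.54984124 0.23793938 0.08665495] (np.float64(423.06718215708736), np.float64(222.9434518882577)) (np.float64(217.0149359507835), np.float64(263.0302218219804))
push dir [0.95048609 0.31076711 0.        ] [-0.31076711  0.95048609  0.        ]
```

Request:
move_arm --plan '[-1.0,0.9,0,0,0,0.18,-1.9,1.7,0,0,0,0.36,-2.3,2.05,0,0,0,0.463,-2.3,2.05,-0.6,0,0,0.463,-2.3,2.05,-1.5,0,0,0.463,-2.3,2.05,-2.4,0,0,0.463,-2.3,2.05,-3.0,0,0,0.463,-2.3,2.05,-3.25,0,0,0.463,-2.3,2.05,-3.25,0,0,0.463]' --grip 0

```text
time_s: 11.05
eef_pos: [0.4476, 0.2054, 0.0649]
eef_rot: [-0.001, 0.587, 0.81, -0.001]
wrist_force: [1.1, -0.2, 1.2]
opening: -0.002
grasp_force: 0.0
```

```bash
python3 st.py
```

```text
11.05 [0.4476 0.2054 0.0649] yaw y-axis 0.316 z [-0.002 -0.    -1.   ] [ 0.19  0.23  1.93 -0.    0.99 -0.13] [ 1.1 -0.2  1.2] -0.16749952324708142 0.0
```

Request:
move_arm --plan '[0.2,0.07,0.1,0,0,0,0.4,0.13,0.1,0,0,0,0.6,0.2,0.1,0,0,0,0.8,0.26,0.1,0,0,0,1.0,0.33,0.1,0,0,0,1.15,0.38,0.1,0,0,0,1.3,0.43,0.1,0,0,0]'

```text
time_s: 11.92
eef_pos: [0.5138, 0.2273, 0.0706]
eef_rot: [-0.0, 0.587, 0.81, -0.0]
wrist_force: [-0.3, -1.5, 0.2]
opening: -0.003
grasp_force: 0.6
```

Request:
move_arm --plan '[0.1,0.03,0,0,0,0,0.2,0.07,0,0,0,0,0.3,0.1,0,0,0,0]'

```text
time_s: 12.3
eef_pos: [0.5258, 0.2315, 0.0701]
eef_rot: [-0.002, 0.587, 0.81, -0.003]
wrist_force: [-19.0, -7.0, 14.8]
opening: 0.002
grasp_force: 10.7
```

```bash
python3 - <<'E'
exec(open("st.py").read())
c=cam("scene"); save(c,"pics/s4.png",(330,150,470,290),4.2)
E
```

```text
12.3 [0.5258 0.2315 0.0701] yaw y-axis 0.3164 z [-0.007 -0.002 -1.   ] [ 0.21  0.38  1.72 -0.    1.05 -0.11] [-19.   -7.   14.8] 0.19900326495271053 10.663416981697083
```

View pics/s4.png

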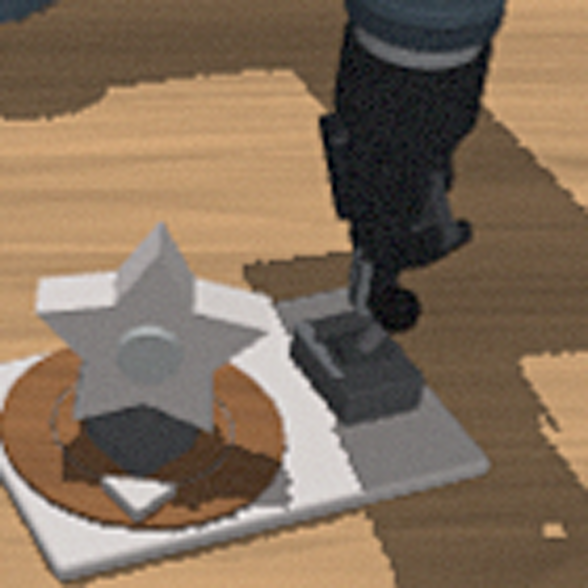

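The switch ball is now at crop (400,308), pixel (425,223), which matches the predicted fully-on position, and the force rise shows the stop. Backing off.

Request:
move_arm --plan '[-0.4,-0.13,0,0,0,0,-1.0,-0.33,0,0,0,0,-1.6,-0.52,0,0,0,0,-1.7,-0.55,0.8,0,0,0,-1.8,-0.55,1.8,0,0,0,-1.8,-0.55,2.8,0,0,0,-2.0,0.3,3.4,0,0,0,-2.2,1.4,3.4,0,0,0,-2.4,2.4,3.4,0,0,0,-2.6,3.4,3.4,0,0,0]'

```text
time_s: 13.6
eef_pos: [0.3984, 0.4041, 0.2416]
eef_rot: [0.0, 0.587, 0.81, 0.001]
wrist_force: [1.3, 0.2, 0.2]
opening: 0.0
grasp_force: 0.0
```

Request:
move_arm --plan '[-0.5,1,0,0,0,0,-1.0,2,0,0,0,0,-1.0,2,0,0,0,0,-1.0,2,0,0,0,0]'

```text
time_s: 14.1
eef_pos: [0.3485, 0.5021, 0.2408]
eef_rot: [0.0, 0.587, 0.81, 0.0]
wrist_force: [0.3, -0.4, 0.6]
opening: 0.0
grasp_force: 0.0
```

```bash
python3 - <<'E'
exec(open("st.py").read())
c=cam("top"); np.save("t5.npy",c,allow_pickle=True)
save(c,"pics/t5.png",(195,205,325,320),5)
E
```

```text
14.1 [0.3485 0.5021 0.2408] yaw y-axis 0.3168 z [ 0. -0. -1.] [ 0.77  0.25  1.5  -0.    1.39  0.45] [ 0.3 -0.4  0.6] 0.03193362428690074 0.0
```

View pics/t5.png

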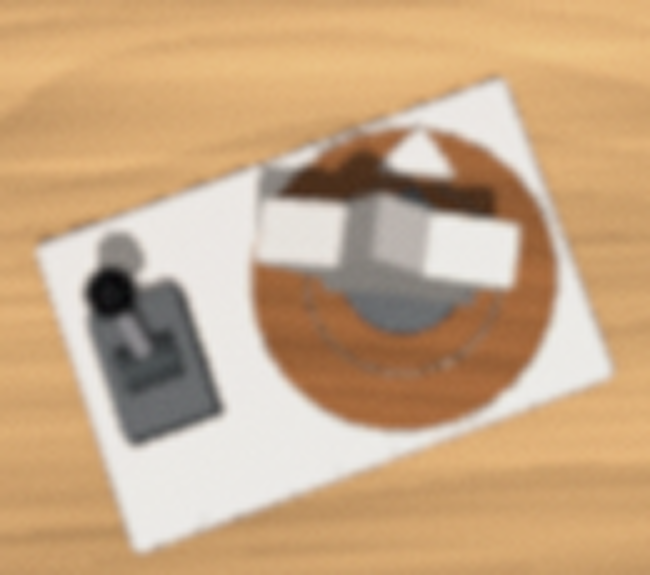

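The switch ball is at crop (110,290), pixel (216.6,262.6), against a predicted (217.0,263.0) for fully on. The star's arm ends are at (258,230) and (518,256). Final pose check:

```bash
python3 - <<'E'
exec(open("fit.py").read().split("T=lambda")[0])
c=np.load("t5.npy",allow_pickle=True).item(); V=lambda x,y:np.array([195+x/5-.4,205+y/5-.4])
print("light",fit([(c,(15,62,103),V(263,199)),(c,(-15,62,103),V(256,263)),(c,(15,-62,103),V(522,224)),(c,(-15,-62,103),V(513,289))],[.56,.1,-.15]))
print("disc",fit([(c,(79,0,25),V(419,126)),(c,(0,80,17),V(252,278)),(c,(0,-80,17),V(558,278)),(c,(-80,0,17),V(403,431))],[.56,.1,-.15]))
t=np.linspace(0,6.28,90);e=np.array([(np.array(px(c,(.5632+.08*np.cos(s),.103+.08*np.sin(s),.017)))-[194.6,204.6])*5 for s in t])
print(e.min(0),e.max(0))
E
```

```text
light (array([ 0.56466628,  0.10219037, -0.14360402]), [[0.2, 0.3], [-0.1, -0.3], [-0.3, 0.3], [0.1, -0.4]])
disc (array([ 0.56333983,  0.10123286, -0.05705493]), [[-1.4, -0.3], [0.2, -0.5], [1.1, 0.3], [-0.1, 0.4]])
[249.1506838  126.89113669] [560.11752832 433.46225685]
```

```bash
python3 -c "
from bench import ctrl
print(ctrl.hand_in())"
```

```text
the job is handed in; nothing more can be done
None
```

The white star light stands upright within about 2 mm of the disc's centre with its nose at the arrow, the switch is fully over to on, and the job is handed in at about 14 s; no verdict came back.

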